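# Open the fuse hatch of a bench meter

### The arm

A 7-joint arm with a two-finger parallel gripper is mounted at the origin on the work surface. World frame = base frame: x ahead of the robot, y to its left, z up, the work surface at z = 0. Lengths are in m, angles in rad, forces in N, time in s.
With the tool pointing down it reaches from about 0.4 to 0.85 m from the base axis. Payload 10.4 kg.
Tool frame: the origin (TCP) lies at the centre of the arm's flange, where the gripper is bolted on; the fingertips stand 173 mm ahead of it and the grasp point (between the pads) lies 155 mm ahead of it; z points along the fingers, y is the line along which they close (so a half turn about z gives the same grasp; the last joint's range is limited). The gripper opens to 85 mm and grips with 20 to 120 N. Pads are 22 mm wide; open, the fingers measure 114 mm over their backs; the gripper's body (76 mm by 85 mm) begins 54 mm behind the grasp point. The pads swing forward as they close: fully open they stand 13 mm farther back than shut.
Start: joints at [1.259, 0.332, -0.065, 1.46, 0.022, 1.35, -0.088], TCP at [0.178, -0.599, 0.405] pointing down, gripper open.
Joint ranges: [-2.6, 2.6], [-0.5, 2.12], [-1.47, 1.34], [0.16, 2.42], [-1.27, 4.41], [0.06, 2.06], [-2.6, 2.6]. Speed limits (rad/s): [2.22, 2.22, 2.79, 2.79, 3.14, 3.14, 3.14].

### API

Orientations are given as a unit quaternion [x, y, z, w].
In Python, from workcell import manip, viewer, finder gives the robot as it stands.
- The arm moves only by the tool arm_command, never from a script. Its argument "plan" is a list of rows, each an object with "dp": the shift along the tool's x, y, z in mm, a list of three; "spin": the turn about the tool's z in rad. A call has 1 to 5 rows; each row shifts and turns the commanded pose from where the row before left it, along the tool's axes as they then stand; what a row does not reach is not made up. A row lasts 1/10 s, in which the tool goes at most 50 mm and 8.59 degrees, less where a joint would pass 70% of its speed; a pose out of reach is approached as far as the arm can. A call is refused whole if a number of a shift passes 50 or a number of a turn 0.15, either way. A call with a gripper value outside its range is refused whole. "grip" is the closure, from -1 (fully open) to 1 (shut), set as the call begins (left out, the last holds). The fingers move at their own pace and stop on an object; "newtons" is the grip in N (left out, the last holds). Time passes only in rows, so rows that do not move let the fingers close. It gives the time, the measured TCP pose, the force, the opening and the grip force at its end, in the units of the state.
- manip.get_obs(): the state, without advancing time (a new reading comes with each control period).
- viewer.camera(name): name is "scene" or "top"; returns the picture (384x512x3 uint8, blue, green, red); there is no depth.
- viewer.camera_params(name): a dict with "vertical_fov" (degrees; the focal length in pixels is half the picture's height over the tangent of half this angle, whatever the lens; pixels are square), "cx", "cy" (the principal point, pixels), "R" (3x3) and "t" (3): a world point X has camera coordinates R X + t. Camera axes: x right, y down, z forward; pixel columns grow to the right and rows downward; lengths in m; the calibration is good to about 2 mm. A picture is of the moment at which its call begins. camera_params takes no time and is no camera call.
- manip.hand_in(): hands the job in; it is judged then, once.
Trained networks look in the newest picture that a camera, given by its name, has taken for a name from the list of things; names that differ only in an ending like _2 or _b are one class to them, and where a whole thing is asked for, a point or a joint stands for the part that bears it (a point fixed in the world has none). Each returns a list of dicts, best first, with "score" (0 to 1); they miss things now and then, are a little off and sometimes report something else, mostly with a low value. They report only what shows in the picture. A call takes as long as a camera call.
- finder.find_in(camera, thing): "position" ([x, y, z] in m, in world coordinates, good to about 4 mm: the middle of the surface that is visible of it).
The state is a dict: "clock": time; "joint_pos": joint angles; "joint_velocities": joint speeds; "tau": joint torques, N m; "position": TCP position; "ee_rot": TCP orientation; "ft_force": force on the tool from outside, world axes, zero at the start; "torque": the same for the moment, N m; "grip_width": opening from 0.0 (shut) to 1.0 (fully open); "grasp_force": force on a finger pad.
Only numpy, scipy, OpenCV 4.12 (cv2) and the standard library are available. Lean on these libraries where they do the work, as an engineer would, in place of code of your own. Each camera call takes 0.05 s, during which the arm holds its last target. There are 200 camera calls.

### The job

The fuses of the bench meter are due for a check: first switch the meter off by pressing down the raised far half of its power rocker, then press the small fuse hatch beside the rocker once, on its ridges, so that it springs open, and leave it open. Draw back and watch for a second that it stands open by itself; do not push it back down. Use the fingertips only and lift nothing: the wide battery hatch stays shut, and the meter and the things on and around it stay where they are.

Things in the scene. Friction and masses are not known exactly. Their poses are not given: they have to be found in the camera images.
- meter: Bench multimeter: loose grey case on rubber feet, 200 mm deep (x), 240 mm wide (y), 1.5 kg. Origin: centre of its underside; x points to its back, y to its left; its sloping front panel faces the robot within half a radian. Rear deck 70 mm high, x = -30 to 100 mm; in it, left to right: battery hatch, fuse hatch, black power rocker. A folded handle reaches x = 123 mm, y = +-131 mm.
- fuse_hatch_press (a point): Pressing place on the small fuse hatch, in the middle of its three moulded ridges, on its top face: 73 mm above the table when shut; it moves with the hatch. The hatch, of the case's grey plastic, is 46 mm wide and 64 mm deep, centred at y = -37 mm of the meter, 3 mm proud of the deck; its hinge is the rear edge, 50 mm behind this point; its free edge is 14 mm in front.
- fuse_hatch (a joint): Angle of the fuse hatch, rad: about 0 latched shut, negative pressed in (stop at -0.12, 6 mm down at the ridges), 1.35 fully open (nearly upright, edge 62 mm above the deck). Push-push latch: it lets go about 4 mm down (3 to 4 N at the ridges) and springs open in about a second as the finger draws back upward. Pressed fully down again it latches shut.
- battery_hatch (a joint): Angle of the battery hatch, rad; same latch, depth, hinge edge and values as the fuse hatch, but 104 mm wide, centred at y = 52 mm of the meter. It must stay shut (about 0).
- power_rocker (a joint): Tilt of the power rocker, rad: +0.17 = on (far half raised, near half down), -0.17 = off (far half down). It snaps over centre with about 3 to 4 N on the far half and stays.
- rocker_far (a point): Point on top of the rocker's far half, 14 mm behind its tilt axis (axis at x = 46, y = -95 mm of the meter, 74 mm above the table). The rocker is a black V-shaped paddle, 44 mm long (meter's x), 26 mm wide. Far half raised: this point is about 81 mm above the table, the half's end 83 mm. Pressed down, the far half lies level, 76 mm above the table.
- dropper: Loose turquoise dropper bottle, 38 mm across, 112 mm tall, right of the meter. Origin: centre of its underside.
- reel: Loose solder reel standing on its flange, 58 mm across, 40 mm tall, left of the meter. Origin: centre of its underside.
- parts_bin: Loose black open parts bin, 105 x 95 x 50 mm, left of the meter. Origin: centre of its underside.
- screwdriver: Loose screwdriver, 160 mm long, lying between the meter and the robot. Its long axis is its x.
- tip_tin: Loose round aluminium tin, 33 mm across, 19 mm tall, standing on the meter's deck in front of the battery hatch. Origin: centre of its underside.
- fuse_box: Loose box of spare fuses, 30 x 52 x 20 mm, right of the meter near the rocker. Origin: centre of its underside.
- pump_bottle: Loose turquoise pump bottle, 66 mm across, 106 mm tall, behind the meter. Origin: centre of its underside.

How it is judged:
By the outcome, as a careful person would: the job done as asked, in the order asked, and still so for the second after the job is handed in, with the robot touching nothing.
It also fails if it takes over 40 s, if anything falls off the work surface, if the arm or the gripper's body presses on something with over 40 N, if the wrist force passes 120 N, or if a joint passes its speed limit or range.

## Working session

There is one attempt and no reset: what is moved stays moved. The work goes in short steps, Python scripts to look and compute and a tool call to move; the robot and the scene stay as the last step left them, time stands still between calls to the robot, and variables do not carry over. Pictures are saved under pics/ and viewed, at most 10 in all, crops included, and the job is handed in when it is done.

Besides the shell and the picture viewer there is one more tool, called by a JSON object that holds its "name" and its "arguments". arm_command: Moves the arm, as the interface text tells. Its arguments: {"type":"object","properties":{"plan":{"type":"array","items":{"type":"object","properties":{"dp":{"type":"array","items":{"type":"number"}},"spin":{"type":"number"}}}},"grip":{"type":"number"},"newtons":{"type":"number"}},"required":["plan"]}

```bash
mkdir -p pics; python3 - <<'E'
from workcell import manip, viewer, finder
import cv2, numpy as np
for c in ("scene","top"):
    im=viewer.camera(c); cv2.imwrite(f"pics/{c}0.png",im)
    for n in ["meter","fuse_hatch_press","rocker_far","power_rocker","fuse_hatch","battery_hatch","tip_tin","fuse_box","dropper"]:
        r=finder.find_in(c,n)
        print(c,n,[(np.round(d["position"],3).tolist(),round(d["score"],2)) for d in r[:2]])
    p=viewer.camera_params(c); print({k:np.round(v,3).tolist() for k,v in p.items()})
o=manip.get_obs(); print({k:np.round(v,3).tolist() for k,v in o.items()})
E
```

```text
scene meter [([0.518, -0.088, 0.07], 0.93)]
scene fuse_hatch_press [([0.556, -0.09, 0.078], 0.81), ([0.356, 0.063, 0.043], 0.32)]
scene rocker_far [([0.574, -0.147, 0.076], 0.64)]
scene power_rocker [([0.576, -0.146, 0.075], 0.54)]
scene fuse_hatch [([0.556, -0.096, 0.076], 0.64)]
scene battery_hatch [([0.52, -0.016, 0.073], 0.72)]
scene tip_tin [([0.458, 0.006, 0.089], 0.45)]
scene fuse_box [([0.518, -0.092, 0.069], 0.72), ([0.644, -0.219, 0.023], 0.7)]
scene dropper [([0.591, -0.264, 0.06], 0.58), ([0.39, -0.185, 0.022], 0.16)]
{'vertical_fov': 46.915, 'cx': 254.183, 'cy': 192.104, 'R': [[0.722, 0.691, -0.001], [0.596, -0.624, -0.505], [-0.35, 0.365, -0.863]], 't': [-0.454, -0.238, 1.299]}
top meter [([0.501, -0.076, 0.07], 0.95), ([0.579, -0.255, 0.062], 0.75)]
top fuse_hatch_press [([0.558, -0.093, 0.077], 0.64), ([0.346, 0.07, 0.04], 0.37)]
top rocker_far [([0.574, -0.146, 0.078], 0.65)]
top power_rocker [([0.571, -0.145, 0.077], 0.53)]
top fuse_hatch [([0.554, -0.091, 0.07], 0.75)]
top battery_hatch [([0.515, -0.009, 0.078], 0.72)]
top tip_tin [([0.453, 0.007, 0.085], 0.49)]
top fuse_box [([0.636, -0.221, 0.021], 0.61)]
top dropper [([0.579, -0.256, 0.066], 0.93)]
{'vertical_fov': 47.919, 'cx': 252.216, 'cy': 196.166, 'R': [[-0.007, -1.0, -0.019], [-0.996, 0.008, -0.085], [0.086, 0.018, -0.996]], 't': [0.096, 0.587, 0.895]}
{'clock': 1.0, 'joint_pos': [1.259, 0.332, -0.065, 1.46, 0.022, 1.35, -0.088], 'joint_velocities': [0.0, 0.001, -0.001, -0.0, 0.0, -0.001, -0.0], 'tau': [-0.001, -62.524, 0.048, -39.183, 0.017, 0.002, 0.0], 'position': [0.178, -0.599, 0.405], 'ee_rot': [0.99, 0.144, 0.0, 0.0], 'ft_force': [0.786, 0.034, -0.254], 'torque': [0.027, -0.012, -0.043], 'grasp_force': 0.0, 'grip_width': 0.998}
```

View pics/scene0.png

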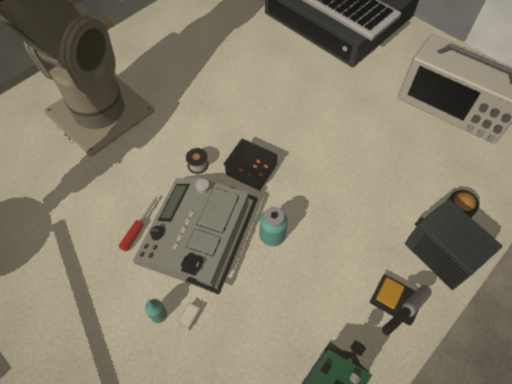

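View pics/top0.png

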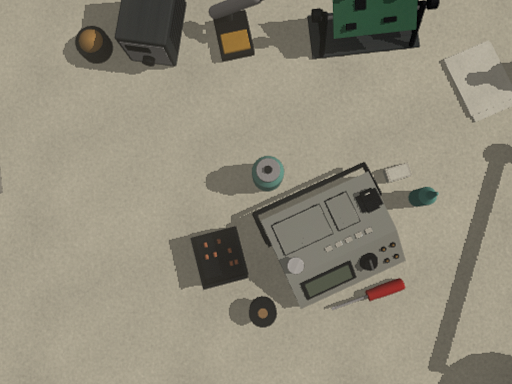

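The overview shows the meter yawed about 0.45 rad, with the rocker at top (369,200) and the fuse hatch at top (343,211). I'll zoom in to refine both.

```bash
cat > h.py <<'E'
from workcell import manip, viewer, finder
import cv2, numpy as np
def cam(c):
    p=viewer.camera_params(c); R=np.array(p["R"]);t=np.array(p["t"]); f=192/np.tan(np.radians(p["vertical_fov"])/2)
    return R,t,f,p["cx"],p["cy"]
def proj(c,X):
    R,t,f,cx,cy=cam(c); q=R@np.array(X)+t; return np.array([cx+f*q[0]/q[2],cy+f*q[1]/q[2]])
def at_z(c,u,v,z):
    R,t,f,cx,cy=cam(c); d=R.T@np.array([(u-cx)/f,(v-cy)/f,1]); C=-R.T@t
    return C+d*(z-C[2])/d[2]
def M(pose,p):
    x,y,a=pose; c,s=np.cos(a),np.sin(a); return np.array([x+c*p[0]-s*p[1],y+s*p[0]+c*p[1],p[2]])
E
python3 - <<'E'
from h import *
a=0.448; bh=np.array([.5175,-.0125]); fh=np.array([.555,-.092])
# pose from hatch centres (hatch mid: x unknown along meter) & rocker axis approx
rk=np.array([.573,-.146])
c,s=np.cos(a),np.sin(a)
o=rk-np.array([c*.050+s*.095, s*.050-c*.095]); pose=(o[0],o[1],a); print(pose)
R=np.array([[c,s],[-s,c]]); print(R@(bh-o),R@(fh-o))
for cn,(x0,y0,w,h) in {"top":(245,155,165,150),"scene":(130,165,140,130)}.items():
    im=cv2.imread(f"pics/{cn}0.png")[y0:y0+h,x0:x0+w]; k=4.6 if cn=="scene" else 4
    im=cv2.resize(im,None,fx=k,fy=k,interpolation=cv2.INTER_CUBIC)
    def poly(pts,col):
        q=np.array([(proj(cn,M(pose,p))-[x0,y0]+.5)*k for p in pts]).astype(int)
        cv2.polylines(im,[q.reshape(-1,1,2)],True,col,1)
    B=lambda x0,x1,y0,y1,z:[(x0,y0,z),(x1,y0,z),(x1,y1,z),(x0,y1,z)]
    poly(B(-.03,.1,-.12,.12,.07),(0,0,255))
    poly(B(.024,.068,-.108,-.082,.078),(0,255,255))
    xc=(R@(fh-o))[0]
    poly(B(xc-.032,xc+.032,-.06,-.014,.073),(0,255,0))
    poly(B(xc-.032,xc+.032,0,.104,.073),(0,255,0))
    cv2.imwrite(f"pics/{cn}1.png",im)
E
```

```text
(np.float64(0.48678368014088036), np.float64(-0.08203324152381972), 0.448)
[0.05780437 0.04936617] [ 0.05716717 -0.03853203]
```

View pics/top1.png

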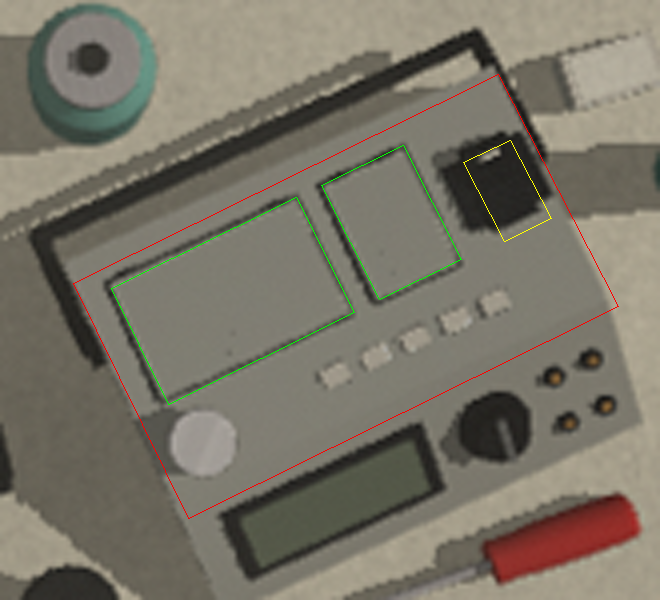

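View pics/scene1.png

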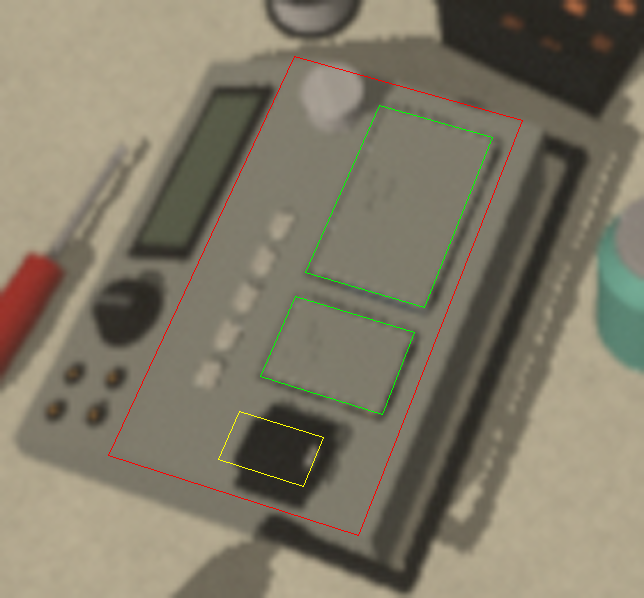

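The green hatch outlines fit in both views. The rocker outline sits about 5 mm too far front and right, because the black paddle is centred near top1 (495,183) and scene1 (287,453). I'll segment the rocker and the hatch.

```bash
python3 - <<'E'
from h import *
for cn,c0 in {"top":(369,201),"scene":(192,263)}.items():
    im=cv2.imread(f"pics/{cn}0.png"); g=cv2.cvtColor(im,cv2.COLOR_BGR2GRAY)
    for th in (32,45):
        n,l,st,ce=cv2.connectedComponentsWithStats((g<th).astype(np.uint8))
        sub=l[c0[1]-4:c0[1]+5,c0[0]-4:c0[0]+5]; k=np.bincount(sub[sub>0]).argmax()
        ys,xs=np.where(l==k); r=cv2.minAreaRect(np.c_[xs,ys].astype(np.float32))
        w=[at_z(cn,*p,.076) for p in cv2.boxPoints(r)]
        print(cn,th,st[k,4],"cent",np.round(at_z(cn,*ce[k],.076),4)[:2],"rect",np.round(at_z(cn,*r[0],.076),4)[:2],[round(float(np.linalg.norm(w[i]-w[i+1])),4) for i in (0,1)])
for cn,u,v in (("top",367.5,193.7),("scene",197,264)): print("mark",at_z(cn,u,v,.082))
for cn,u,v in (("top",386/4+245,260/4+155),("scene",315/4.6+130,345/4.6+165)): print("ridge",at_z(cn,u-.5,v-.5,.073))
a=.448;c,s=np.cos(a),np.sin(a); print("press",[.5555-.018*c,-.0925-.018*s])
for x in (250,262,274):
  pass
im=cv2.imread("pics/top0.png"); print(cv2.cvtColor(im,cv2.COLOR_BGR2GRAY)[186:216,352:386:1][::2,::2])
E
```

```text
Traceback (most recent call last):
ValueError: attempt to get argmax of an empty sequence
```

```bash
python3 - <<'E'
from h import *
for cn,c0 in {"top":(369,201),"scene":(192,263)}.items():
    im=cv2.imread(f"pics/{cn}0.png"); g=cv2.cvtColor(im,cv2.COLOR_BGR2GRAY)
    x,y=c0; print(g[y-15:y+17:2,x-18:x+19:2])
    for th in (40,48,56,64):
        n,l,st,ce=cv2.connectedComponentsWithStats((g<th).astype(np.uint8))
        sub=l[c0[1]-6:c0[1]+7,c0[0]-6:c0[0]+7]
        if not sub.any(): continue
        k=np.bincount(sub[sub>0]).argmax()
        ys,xs=np.where(l==k); r=cv2.minAreaRect(np.c_[xs,ys].astype(np.float32))
        w=[at_z(cn,*p,.076) for p in cv2.boxPoints(r)]
        print(cn,th,st[k,4],"cent",np.round(at_z(cn,*ce[k],.076),4)[:2],"rect",np.round(at_z(cn,*r[0],.076),4)[:2],[round(float(np.linalg.norm(w[i]-w[i+1])),4) for i in (0,1)])
for cn,u,v in (("top",367.5,193.7),("scene",197,264)): print("mark",at_z(cn,u,v,.082))
for cn,u,v in (("top",386/4+245,260/4+155),("scene",315/4.6+130,345/4.6+165)): print("ridge",at_z(cn,u-.5,v-.5,.073))
a=.448;c,s=np.cos(a),np.sin(a); print("press",[.5555-.018*c,-.0925-.018*s])
E
```

```text
[[124 124 125 124 125 124 123 124 124 126 127 126 115  45 171 160 162 163
  164]
 [125 123 124 124 124 126 124 115 112  51  68  63  74  41 101 160 157 165
  163]
 [126 125 125 125 125  78  74  40  35  37  36  36  36 108  47 155 162 166
  165]
 [124 122 114  79  65  36  34  32  67 108  36  37  37  70  45 104 145 149
  149]
 [125  78  81  83  69  40  37 106 137  29  35  34  37  37  74  61 104 102
  103]
 [125  93  73  44  34  37  38  35  34  35  36  39  39  35  56 108  99 102
  104]
 [126 117  56  39  35  35  37  38  39  35  35  36  36  39  33 108 102 105
  102]
 [119 118  92  38  36  36  38  34  35  37  36  36  38  36  35  62 103  99
  100]
 [ 80 126 116  57  40  40  37  37  39  38  39  37  39  42  38  31 107 102
  102]
 [114 118 126  77  38  40  37  38  39  40  40  36  38  38  38  59 111 101
  103]
 [127  95 126  84  56  38  38  38  37  38  38  37  38  36  84 126 125 112
  104]
 [125 117 117 126  76  37  41  35  38  38  38  39  34  61 105 125 124 124
   98]
 [124 130  99 125 118  46  40  39  32  36  35  60 107 128 125 125 124 124
  144]
 [124 125 131 126 120  93  60  76  80  66 105 1
[... 1637 characters left out ...]
18 118 116 116 116  99  97 109 114 120 122 123 123 122 124 122
  122]
 [152 137 124 119 118 116  95  49  44  51  86 111 118 121 121 122 123 124
  121]]
scene 40 9 cent [ 0.5781 -0.1258] rect [ 0.578  -0.1264] [0.0041, 0.0115]
scene 48 269 cent [ 0.5751 -0.1452] rect [ 0.5758 -0.1447] [0.0414, 0.0422]
scene 56 307 cent [ 0.5763 -0.145 ] rect [ 0.5763 -0.1449] [0.0436, 0.0429]
scene 64 326 cent [ 0.5758 -0.1448] rect [ 0.5758 -0.1446] [0.0467, 0.0428]
mark [ 0.58615476 -0.13955166  0.082     ]
mark [ 0.5878509  -0.13850996  0.082     ]
ridge [ 0.53548136 -0.08740077  0.073     ]
ridge [ 0.5423895  -0.09517066  0.073     ]
press [np.float64(0.5392763258249479), np.float64(-0.10029694788117416)]
```

{"name": "arm_command", "arguments": {"plan": [{"dp": [0, 0, 0], "spin": -0.08}, {"dp": [0, 0, 0], "spin": -0.08}, {"dp": [40, -16, 0]}, {"dp": [40, -16, 0]}, {"dp": [40, -16, 0]}], "grip": 1, "newtons": 30}}

```text
invalid input at $.plan[2]: expected keys dp, spin
```

{"name": "arm_command", "arguments": {"plan": [{"dp": [40, -17, 0]}, {"dp": [40, -17, 0]}, {"dp": [40, -17, 0]}, {"dp": [40, -17, 0]}, {"dp": [40, -17, 0]}]}}

```text
invalid input at $.plan[0]: expected keys dp, spin
```

{"name": "arm_command", "arguments": {"plan": [{"dp": [40, -17, 0]}, {"dp": [40, -17, 0]}, {"dp": [40, -17, 0]}, {"dp": [40, -17, 0]}, {"dp": [0, 0, 0]}]}}

```text
invalid input at $.plan[0]: expected keys dp, spin
```

{"name": "arm_command", "arguments": {"plan": [{"dp": [0, 0, 0], "spin": -0.08}, {"dp": [0, 0, 0], "spin": -0.08}, {"dp": [40, -16, 0], "spin": 0}, {"dp": [40, -16, 0], "spin": 0}, {"dp": [40, -16, 0], "spin": 0}], "grip": 1, "newtons": 30}}

```text
clock: 1.5
position: [0.2661, -0.5026, 0.4048]
ee_rot: [0.975, 0.222, 0.0, 0.0]
ft_force: [0.6, -1.0, 0.2]
grip_width: 0.14
grasp_force: 0.0
```

{"name": "arm_command", "arguments": {"plan": [{"dp": [40, -17, 0], "spin": 0}, {"dp": [40, -17, 0], "spin": 0}, {"dp": [40, -17, 0], "spin": 0}, {"dp": [40, -17, 0], "spin": 0}, {"dp": [40, -17, 0], "spin": 0}]}}

```text
clock: 2.0
position: [0.4095, -0.3389, 0.405]
ee_rot: [0.975, 0.222, 0.0, 0.0]
ft_force: [-0.4, -0.7, 0.2]
grip_width: 0.002
grasp_force: 0.0
```

{"name": "arm_command", "arguments": {"plan": [{"dp": [40, -17, 0], "spin": 0}, {"dp": [40, -17, 0], "spin": 0}, {"dp": [40, -17, 0], "spin": 0}, {"dp": [40, -17, 0], "spin": 0}, {"dp": [0, 0, 0], "spin": 0}]}}

```text
clock: 2.5
position: [0.5264, -0.2037, 0.4049]
ee_rot: [0.974, 0.227, 0.001, -0.001]
ft_force: [-1.1, 1.0, 0.5]
grip_width: 0.002
grasp_force: 0.0
```

{"name": "arm_command", "arguments": {"plan": [{"dp": [43, -16, 0], "spin": 0}, {"dp": [43, -17, 0], "spin": 0}, {"dp": [0, 0, 40], "spin": 0}, {"dp": [0, 0, 40], "spin": 0}, {"dp": [0, 0, 30], "spin": 0}]}}

```text
clock: 3.0
position: [0.586, -0.1427, 0.2923]
ee_rot: [0.975, 0.223, -0.001, -0.0]
ft_force: [-0.4, 0.3, -0.0]
grip_width: 0.003
grasp_force: 0.0
```

```bash
python3 - <<'E'
from h import *
ims=[]
for cn in ("top","scene"):
    im=viewer.camera(cn); o=manip.get_obs(); p=np.array(o["position"])
    q=proj(cn,[.588,-.138,.08]).astype(int); x0,y0=q[0]-40,q[1]-50
    k=cv2.resize(im[y0:y0+100,x0:x0+80],None,fx=5,fy=5,interpolation=cv2.INTER_CUBIC)
    for X,col in (([.5876,-.138,.081],(0,255,0)),(p-[0,0,.173],(0,0,255)),([.5385,-.0985,.073],(255,255,0))):
        u=(proj(cn,X)-[x0,y0]+.5)*5; cv2.circle(k,(int(u[0]),int(u[1])),4,col,-1)
    ims.append(k)
cv2.imwrite("pics/a.png",np.hstack(ims)); print(p,o["ee_rot"],o["clock"])
E
```

```text
[ 0.58490206 -0.14295006  0.29043735] [ 0.9749402   0.22243688 -0.00330837 -0.00157869] 3.1
```

View pics/a.png

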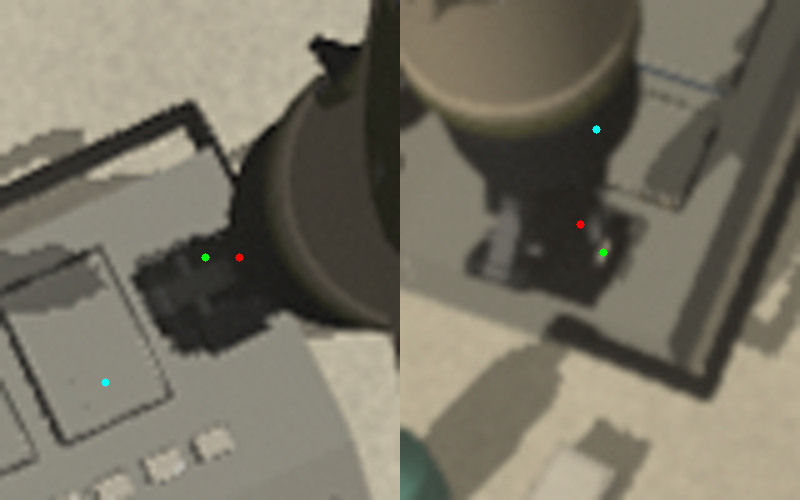

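{"name": "arm_command", "arguments": {"plan": [{"dp": [6, -4, 0], "spin": 0}, {"dp": [0, 0, 15], "spin": 0}, {"dp": [0, 0, 10], "spin": 0}, {"dp": [0, 0, 0], "spin": 0}, {"dp": [0, 0, 0], "spin": 0}]}}

```text
clock: 3.6
position: [0.5901, -0.1367, 0.2699]
ee_rot: [0.975, 0.222, -0.0, 0.0]
ft_force: [0.2, 0.4, 1.0]
grip_width: -0.004
grasp_force: 0.0
```

{"name": "arm_command", "arguments": {"plan": [{"dp": [0, 0, 8], "spin": 0}, {"dp": [0, 0, 3], "spin": 0}, {"dp": [0, 0, 2], "spin": 0}, {"dp": [0, 0, 0], "spin": 0}]}}

```text
clock: 4.0
position: [0.5901, -0.1365, 0.2566]
ee_rot: [0.975, 0.223, -0.0, -0.0]
ft_force: [-0.2, 0.2, -0.5]
grip_width: -0.001
grasp_force: 0.2
```

{"name": "arm_command", "arguments": {"plan": [{"dp": [0, 0, 2], "spin": 0}, {"dp": [0, 0, 1], "spin": 0}, {"dp": [0, 0, 0], "spin": 0}]}}

```text
clock: 4.3
position: [0.5902, -0.1364, 0.2538]
ee_rot: [0.975, 0.223, 0.0, 0.0]
ft_force: [0.4, 0.7, 1.7]
grip_width: 0.002
grasp_force: 0.2
```

{"name": "arm_command", "arguments": {"plan": [{"dp": [0, 0, 1], "spin": 0}, {"dp": [0, 0, 1], "spin": 0}, {"dp": [0, 0, 0], "spin": 0}]}}

```text
clock: 4.6
position: [0.5899, -0.1367, 0.2513]
ee_rot: [0.975, 0.222, -0.0, -0.0]
ft_force: [-0.0, -0.5, 0.5]
grip_width: -0.004
grasp_force: 0.0
```

{"name": "arm_command", "arguments": {"plan": [{"dp": [0, 0, 1], "spin": 0}, {"dp": [0, 0, 1], "spin": 0}, {"dp": [0, 0, 0], "spin": 0}]}}

```text
clock: 4.9
position: [0.59, -0.1366, 0.2496]
ee_rot: [0.975, 0.222, -0.0, 0.0]
ft_force: [-0.7, -0.6, -0.4]
grip_width: 0.001
grasp_force: 0.0
```

{"name": "arm_command", "arguments": {"plan": [{"dp": [0, 0, 1], "spin": 0}, {"dp": [0, 0, 0], "spin": 0}]}}

```text
clock: 5.1
position: [0.5901, -0.1365, 0.2494]
ee_rot: [0.975, 0.222, -0.0, 0.0]
ft_force: [-3.8, 0.3, 8.3]
grip_width: -0.001
grasp_force: 4.1
```

{"name": "arm_command", "arguments": {"plan": [{"dp": [0, 0, -30], "spin": 0}, {"dp": [0, 0, -20], "spin": 0}, {"dp": [-15, -28, 0], "spin": 0}, {"dp": [-15, -28, 0], "spin": 0}, {"dp": [0, 0, 0], "spin": 0}]}}

```text
clock: 5.6
position: [0.5367, -0.0965, 0.2986]
ee_rot: [0.975, 0.224, -0.001, -0.0]
ft_force: [-0.1, -0.6, 0.6]
grip_width: -0.001
grasp_force: 0.0
```

```bash
python3 - <<'E'
from h import *
ims=[]
for cn in ("top","scene"):
    im=viewer.camera(cn); o=manip.get_obs(); p=np.array(o["position"])
    q=proj(cn,[.57,-.13,.08]).astype(int); x0,y0=q[0]-40,q[1]-50
    f=cv2.imread(f"pics/{cn}0.png")
    for j in (f,im):
        k=cv2.resize(j[y0:y0+100,x0:x0+80],None,fx=5,fy=5,interpolation=cv2.INTER_CUBIC)
        k=np.clip(k.astype(float)*1.6,0,255).astype(np.uint8)
        if j is im:
            for X,col in (([.5876,-.138,.081],(0,255,0)),(p-[0,0,.173],(0,0,255)),([.5385,-.0985,.073],(255,255,0))):
                u=(proj(cn,X)-[x0,y0]+.5)*5; cv2.circle(k,(int(u[0]),int(u[1])),3,col,-1)
        ims.append(cv2.resize(k,None,fx=.5 if j is f else 1,fy=1)[:, :])
a=np.hstack(ims); cv2.imwrite("pics/b.png",cv2.resize(np.hstack([ims[1],ims[3]]),None,fx=1,fy=1)); print(p,o["ee_rot"],o["clock"],o["ft_force"])
E
```

```text
[ 0.53859191 -0.09897769  0.29894567] [9.74874275e-01 2.22755353e-01 1.48279316e-04 4.21557291e-04] 5.7 [-0.14607258 -0.26805621 -0.55384688]
```

View pics/b.png

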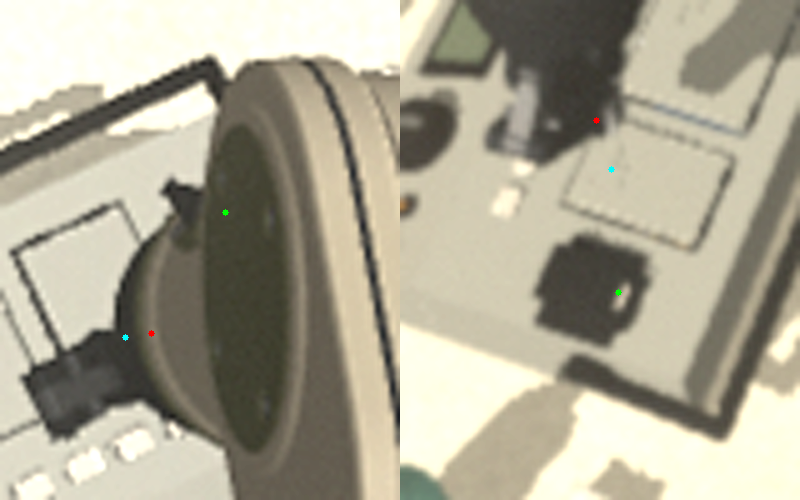

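The fingertips don't sit where the tip projection falls, so I'll overlay a wireframe of the gripper and compare the rocker before and after.

```bash
python3 - <<'E'
from h import *
from scipy.spatial.transform import Rotation as Ro
rows=[]
o=manip.get_obs(); p=np.array(o["position"]); Rm=Ro.from_quat(o["ee_rot"]).as_matrix()
for cn in ("top","scene"):
    im=viewer.camera(cn); f=cv2.imread(f"pics/{cn}0.png")
    q=proj(cn,[.555,-.115,.1]).astype(int); x0,y0=q[0]-60,q[1]-40; 
    k=cv2.resize(im[y0:y0+80,x0:x0+100],None,fx=5,fy=5,interpolation=cv2.INTER_CUBIC)
    k=np.clip(k*1.8,0,255).astype(np.uint8)
    def box(hx,hy,z0,z1,col):
        for z in (z0,z1):
            u=np.array([(proj(cn,p+Rm@[sx*hx,sy*hy,z])-[x0,y0]+.5)*5 for sx,sy in((1,1),(1,-1),(-1,-1),(-1,1))]).astype(int)
            cv2.polylines(k,[u],True,col,1)
    box(.011,.0145,.173,.173,(0,0,255)); box(.011,.0145,.145,.145,(0,160,255)); box(.038,.0425,.101,.0,(0,255,0))
    q=proj(cn,[.58,-.141,.08]).astype(int)
    t=[np.clip(cv2.resize(j[q[1]-16:q[1]+16,q[0]-24:q[0]+24],(300,200),interpolation=cv2.INTER_CUBIC)*2.5,0,255).astype(np.uint8) for j in (f,im)]
    rows.append(np.hstack([cv2.resize(k,(500,400))[:300*4//3], np.vstack(t)]))
a=np.vstack(rows); cv2.imwrite("pics/c.png",cv2.resize(a,(600,600))); print(a.shape)
E
```

```text
(800, 800, 3)
```

View pics/c.png

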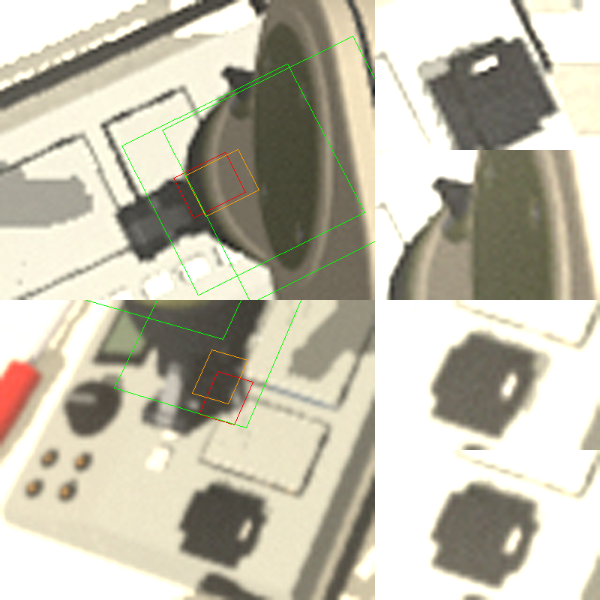

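In the scene tiles the rocker's mark has dropped about 1 px, which fits the far half being down. Before the next press I'll work out what the dark block by the fingers is, using a silhouette intersection.

```bash
python3 - <<'E'
from h import *
from scipy.spatial.transform import Rotation as Ro
o=manip.get_obs(); p=np.array(o["position"]); Rm=Ro.from_quat(o["ee_rot"]).as_matrix()
mk={}
for cn in ("top","scene"):
    im=viewer.camera(cn); f=cv2.imread(f"pics/{cn}0.png")
    d=cv2.absdiff(im,f).max(2)>18
    g=cv2.cvtColor(im,cv2.COLOR_BGR2GRAY); g0=cv2.cvtColor(f,cv2.COLOR_BGR2GRAY)
    mk[cn]=d&((g<58)|(g>g0)) if 0 else d&(g<np.maximum(58,0)) | (g0<50)&False
    cv2.imwrite(f"pics/m_{cn}.png",mk[cn].astype(np.uint8)*255)
    mk[cn+"d"]=d
xs=np.arange(-60,61,3);ys=np.arange(-75,76,3)
for use in ("","d"):
  for z in (120,135,145,155,165,172,180,195):
    occ=[]
    for x in xs:
        for y in ys:
            ok=True
            for cn in("top","scene"):
                u=np.rint(proj(cn,p+Rm@[x/1e3,y/1e3,z/1e3])).astype(int); ok&=bool(mk[cn+use][u[1],u[0]])
            if ok: occ.append((x,y))
    a=np.array(occ) if occ else np.zeros((1,2)); print(use,z,len(occ),a.min(0),a.max(0),a.mean(0).round())
E
```

```text
Traceback (most recent call last):
  File "h.py", line 7, in proj
    R,t,f,cx,cy=cam(c); q=R@np.array(X)+t; return np.array([cx+f*q[0]/q[2],cy+f*q[1]/q[2]])
                ~~~^^^
  File "h.py", line 4, in cam
    p=viewer.camera_params(c); R=np.array(p["R"]);t=np.array(p["t"]); f=192/np.tan(np.radians(p["vertical_fov"])/2)
ValueError: time passes only in moves, steps and waits
```

```bash
sed -i 's/^def cam/import functools\n@functools.cache\ndef cam/' h.py; python3 - <<'E'
from h import *
from scipy.spatial.transform import Rotation as Ro
o=manip.get_obs(); p=np.array(o["position"]); Rm=Ro.from_quat(o["ee_rot"]).as_matrix(); print(p,o["clock"])
mk={}
for cn in ("top","scene"):
    im=viewer.camera(cn); f=cv2.imread(f"pics/{cn}0.png")
    d=cv2.absdiff(im,f).max(2)>18
    g=cv2.cvtColor(im,cv2.COLOR_BGR2GRAY)
    mk[cn]=d&(g<58); mk[cn+"d"]=d
xs=np.arange(-60,61,3);ys=np.arange(-75,76,3)
for use in ("","d"):
  for z in (120,135,145,155,165,172,180,195):
    occ=[(x,y) for x in xs for y in ys if all(mk[cn+use][tuple(np.rint(proj(cn,p+Rm@[x/1e3,y/1e3,z/1e3])).astype(int)[::-1])] for cn in("top","scene"))]
    a=np.array(occ) if occ else np.zeros((1,2)); print(use,z,len(occ),a.min(0),a.max(0),a.mean(0).round())
E
```

```text
[ 0.53922841 -0.09967379  0.29859328] 5.9
 120 175 [-33 -54] [15 45] [ -5. -14.]
 135 165 [-36 -54] [12 39] [ -6. -17.]
 145 163 [-36 -51] [12 36] [ -7. -17.]
 155 145 [-33 -51] [42 69] [ -8. -14.]
 165 136 [-39 -48] [39 69] [-10. -15.]
 172 124 [-39 -48] [39 72] [-10. -15.]
 180 108 [-42 -48] [36 66] [-10. -16.]
 195 87 [-48 -45] [ 0 12] [-14. -17.]
d 120 400 [-48 -57] [60 72] [-6. -5.]
d 135 382 [-39 -54] [60 72] [-6. -4.]
d 145 366 [-39 -54] [60 75] [-7. -2.]
d 155 332 [-39 -51] [57 75] [-9. -2.]
d 165 312 [-39 -51] [54 75] [-9. -1.]
d 172 289 [-42 -72] [54 75] [-10.  -1.]
d 180 270 [-45 -75] [51 75] [-12.  -4.]
d 195 240 [-51 -75] [45 72] [-10. -11.]
```

{"name": "arm_command", "arguments": {"plan": [{"dp": [-3, 0, 20], "spin": 0}, {"dp": [0, 0, 17], "spin": 0}, {"dp": [0, 0, 10], "spin": 0}, {"dp": [0, 0, 3], "spin": 0}, {"dp": [0, 0, 0], "spin": 0}]}}

```text
clock: 6.5
position: [0.5362, -0.1004, 0.2487]
ee_rot: [0.975, 0.223, -0.0, -0.0]
ft_force: [0.6, 0.4, 0.7]
grip_width: 0.003
grasp_force: 0.0
```

{"name": "arm_command", "arguments": {"plan": [{"dp": [0, 0, 1], "spin": 0}, {"dp": [0, 0, 1], "spin": 0}, {"dp": [0, 0, 0], "spin": 0}]}}

```text
clock: 6.8
position: [0.5364, -0.1004, 0.2472]
ee_rot: [0.975, 0.222, 0.001, 0.0]
ft_force: [-0.3, -0.6, 2.0]
grip_width: 0.0
grasp_force: 0.4
```

{"name": "arm_command", "arguments": {"plan": [{"dp": [0, 0, 1], "spin": 0}, {"dp": [0, 0, 1], "spin": 0}, {"dp": [0, 0, 0], "spin": 0}]}}

```text
clock: 7.1
position: [0.5363, -0.1004, 0.245]
ee_rot: [0.975, 0.223, 0.0, 0.0]
ft_force: [0.6, 0.6, 3.0]
grip_width: -0.002
grasp_force: 1.4
```

{"name": "arm_command", "arguments": {"plan": [{"dp": [0, 0, 1], "spin": 0}, {"dp": [0, 0, 1], "spin": 0}, {"dp": [0, 0, 0], "spin": 0}]}}

```text
clock: 7.4
position: [0.5363, -0.1004, 0.2427]
ee_rot: [0.975, 0.223, 0.0, 0.0]
ft_force: [1.8, 0.4, 2.9]
grip_width: -0.001
grasp_force: 1.6
```

One more millimetre to pass the release depth, then draw back up.

{"name": "arm_command", "arguments": {"plan": [{"dp": [0, 0, 1], "spin": 0}, {"dp": [0, 0, 0], "spin": 0}]}}

```text
clock: 7.6
position: [0.5362, -0.1004, 0.2417]
ee_rot: [0.975, 0.223, 0.0, 0.0]
ft_force: [2.1, -0.7, 3.0]
grip_width: 0.001
grasp_force: 1.6
```

{"name": "arm_command", "arguments": {"plan": [{"dp": [0, 0, -20], "spin": 0}, {"dp": [0, 0, -40], "spin": 0}, {"dp": [0, 0, -45], "spin": 0}, {"dp": [0, 0, -45], "spin": 0}, {"dp": [-40, 0, -10], "spin": 0}]}}

```text
clock: 8.1
position: [0.5023, -0.1153, 0.4061]
ee_rot: [0.974, 0.225, 0.003, 0.0]
ft_force: [-0.2, -0.8, 0.3]
grip_width: -0.004
grasp_force: 0.0
```

{"name": "arm_command", "arguments": {"plan": [{"dp": [-45, 15, 0], "spin": 0}, {"dp": [-45, 15, 0], "spin": 0}, {"dp": [-45, 15, 0], "spin": 0}, {"dp": [0, 30, 0], "spin": 0}, {"dp": [0, 30, 0], "spin": 0}]}}

```text
clock: 8.6
position: [0.4226, -0.2722, 0.4015]
ee_rot: [0.975, 0.221, -0.001, 0.0]
ft_force: [0.5, 0.4, 0.7]
grip_width: -0.001
grasp_force: 0.0
```

{"name": "arm_command", "arguments": {"plan": [{"dp": [0, 30, 0], "spin": 0}, {"dp": [0, 30, 0], "spin": 0}, {"dp": [0, 0, 0], "spin": 0}, {"dp": [0, 0, 0], "spin": 0}, {"dp": [0, 0, 0], "spin": 0}]}}

```text
clock: 9.1
position: [0.4498, -0.324, 0.4013]
ee_rot: [0.975, 0.223, -0.0, -0.001]
ft_force: [-0.7, -0.1, 0.5]
grip_width: 0.003
grasp_force: 0.0
```

```bash
python3 - <<'E'
from h import *
ims=[]
for cn in ("top","scene"):
    im=viewer.camera(cn); q=proj(cn,[.55,-.1,.08]).astype(int); x0,y0=q[0]-50,q[1]-62
    f=cv2.imread(f"pics/{cn}0.png")
    ims.append(np.vstack([cv2.resize(np.clip(j[y0:y0+100,x0:x0+100]*1.4,0,255).astype(np.uint8),(400,300) if 0 else (300,300),interpolation=cv2.INTER_CUBIC) for j in (f,im)]))
    for n in ("fuse_hatch_press","rocker_far","meter","fuse_box","tip_tin","battery_hatch"):
        print(cn,n,[(np.round(d["position"],3).tolist(),round(d["score"],2)) for d in finder.find_in(cn,n)[:1]])
cv2.imwrite("pics/d.png",np.hstack(ims)); print(manip.get_obs()["clock"])
E
```

```text
top fuse_hatch_press [([0.573, -0.088, 0.126], 0.82)]
top rocker_far [([0.57, -0.144, 0.077], 0.69)]
top meter [([0.5, -0.077, 0.069], 0.66)]
top fuse_box [([0.633, -0.22, 0.023], 0.58)]
top tip_tin [([0.451, 0.007, 0.091], 0.76)]
top battery_hatch [([0.514, -0.008, 0.08], 0.65)]
scene fuse_hatch_press []
scene rocker_far [([0.576, -0.144, 0.075], 0.49)]
scene meter [([0.519, -0.092, 0.07], 0.96)]
scene fuse_box []
scene tip_tin [([0.458, 0.006, 0.092], 0.7)]
scene battery_hatch [([0.52, -0.014, 0.071], 0.92)]
9.8
```

View pics/d.png

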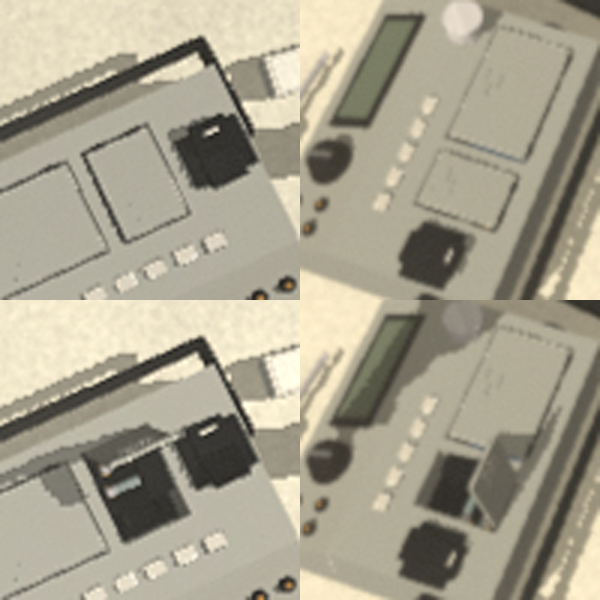

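The fuse hatch stands open and the battery hatch is shut. I'll confirm the rocker state numerically by comparing its white mark with the predicted shift.

```bash
python3 - <<'E'
from h import *
for cn in ("scene","top"):
    im=viewer.camera(cn); f=cv2.imread(f"pics/{cn}0.png"); q=proj(cn,[.587,-.139,.08]).astype(int)
    for j in (f,im):
        g=cv2.cvtColor(j,cv2.COLOR_BGR2GRAY).astype(float)
        y0,x0=q[1]-5,q[0]-5; w=g[y0:y0+11,x0:x0+11].copy()
        m=np.zeros_like(w); n,l,st,ce=cv2.connectedComponentsWithStats((w>55).astype(np.uint8))
        k=l[np.unravel_index(np.argmax(np.where((abs(np.arange(11)-5)[:,None]<4)&(abs(np.arange(11)-5)[None]<4),w,0)),w.shape)]
        W=(w-40)*(l==k); Y,X=np.mgrid[:11,:11]; print(cn,st[k],round((W*X).sum()/W.sum()+x0,2),round((W*Y).sum()/W.sum()+y0,2))
    print("pred on",proj(cn,[.5876,-.138,.081]),"off",proj(cn,[.5876,-.138,.076]))
    gs=[cv2.cvtColor(j,cv2.COLOR_BGR2GRAY).astype(int) for j in (f,im)]
    u=proj(cn,[.575,-.144,.076]).astype(int)
    if cn=="scene":
        for g in gs: print(g[u[1]-14:u[1]+15:2,u[0]-14:u[0]+20:2])
E
```

```text
scene [ 5  2  4  6 15] 197.14 263.84
scene [ 5  3  4  7 17] 197.87 265.04
pred on [197.14502121 263.93317443] off [197.39828926 264.75996267]
[[112 123 122 121 121 117  98  88 116 121 124 124 123 122 122 122 122]
 [122 123 123 123 123 122 122 120 104  89  88 114 119 122 122 122 122]
 [122 123 123 122 121 121 100  89  94 119 120 107 106 106 113 118 121]
 [123 122 123 122 120  97  45  42  53  77  91 107 120 121 106  90 103]
 [122 122 122 117  63  46  40  41  41  41  43  54  72 103 112 121 119]
 [122 122 123  97  41  41  41  40  40  41  39  37  39  66  83 121 122]
 [122 121 117  59  41  41  41  42  40  39  41  42  42  73  89 121 122]
 [122 122  97  42  41  40  43  40  41  43  78  53  41  72 109 122 123]
 [122 121  60  43  42  44  42  43  41  49 112  48  48  95 122 124 122]
 [123 122  83  44  45  44  42  42  41  51  80  40  64  99 123 122 122]
 [122 122  92  44  44  43  44  42  43  43  41  50  82 119 123 123 123]
 [121 121  72  47  42  45  43  43  43  42  46  86 108 122 122 122 123]
 [118 118 116 100  83  55  46  42  42  44  77 120 122 122 123 122 122]
 [117 117 117 118 117 118 102  82  
[... 611 characters left out ...]
123  93  42  39  39  39  40  40  41  41  62  40  62 121 123 123]
 [124 119  56  41  38  42  39  40  41  40  66 104  43 103 122 123 123]
 [124 123 107  44  42  42  40  41  41  42 100  57  56 121 123 124 123]
 [123 123  91  43  43  43  42  42  41  42  56  43  76 122 124 123 124]
 [122 121  72  48  44  43  43  41  42  42  42  51 107 124 124 123 123]
 [119 118 119 102  84  55  46  42  42  45  72 102 123 124 123 122 124]
 [118 118 118 119 118 118 102  82  55  57 119 124 122 124 122 124 124]
 [118 120 118 118 119 112  96 103 116 113 124 123 123 123 123 124 124]]
top [ 3  4  6  4 13] 367.02 193.23
top [ 2  3  7  5 19] 365.86 192.86
pred on [366.57308215 193.0305588 ] off [365.96254591 193.26166025]
```

```bash
python3 -c "
from workcell import manip
print(manip.hand_in())"
```

```text
the job is handed in; nothing more can be done
None
```

The meter is switched off (rocker's far half down), the fuse hatch stands open by itself and the battery hatch is shut; meter, tin and fuse box read unmoved in the last check, and the job is handed in.

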